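# Nest a tapered pot on the free stand without wedging it

### The job

Nest the loose blue pot, mouth down, over the white pot of the stand that has no blue pot yet; leave the full stack alone and the vial, aluminium bar and white standoff where they are. Set it down gently so that it rests loosely on that stand's black ring and let go of it; then press straight down on its base, on through the ring's light drag, until you feel it grip firmly, at a push of about 15 newtons, and stop there and back off: beyond 22 newtons it wedges.

Things in the scene. Friction and masses are not known exactly. Their poses are not given: they have to be found in the camera images.
- pot: Loose blue plastic pot, mouth down on the bench, about 0.08 kg. Origin: centre of its rim at the underside; z up. 86 mm high. Rim 74 mm across; the 3 mm wall tapers to 54 mm across at 61 mm height; above that is a straight round foot, 50 mm across, from 62 to 86 mm: grip it there across the diameter. The mouth is 67 mm wide inside and narrows with the wall.
- pot_top (a point): Centre of the flat closed base of the blue pot (its top as it stands), 86 mm above its origin: press here.
- pot_inside (a point): On the blue pot's axis, 60 mm above its origin. About here, unseen, is a rubber friction plug; its depth differs by up to 12 mm between starts. It meets the white pot's flat top once the blue pot is pushed 3 to 19 mm below its loose rest on the ring, yields at 6 N and stiffens 2 N per mm. With the ring's drag: about 10 N at first grip, 15 N 3 mm lower, 22 N (wedged) 6 mm lower.
- free_stand: The stand still free, fixed to the bench: aluminium disc, 130 mm across, 10 mm thick, with a fixed white tapered pot, mouth down. Origin: centre of the disc's underside; z up. White pot: rim 64 mm across at 24 mm height, 48 mm at 74 mm, then a straight foot 42 mm across to the flat top at 98 mm. The blue pot's inside clears it by 2 to 5 mm all round.
- free_ring (a point): On the free stand's axis, 48 mm above the bench. Here a black ring (92 mm outside, 65 inside, 6 thick) rides on three guide rods (53 mm from the axis, 56 mm high). Its top face starts 46 to 50 mm high; it slides down at a steady drag of about 4 N and stays where left. The blue pot's rim lands on it; resting loosely, the blue pot's top is 132 to 136 mm above the bench.
- free_top (a point): Centre of the flat top of the free stand's white pot, 98 mm above the bench.
- full_stand: The other stand, of the same make and fixed too, but full: a blue pot is already nested over its white one. Origin: centre of the disc's underside; 122 mm high in all.
- lamp_post (a point): Foot of the magnifier lamp, fixed, in the way: a base 100x115 mm, 30 mm high, with a post rising to 0.60 m. From its top a thin arm runs over the bench to the right (towards -y), from x 0.53 to x 0.49 at y -0.46, 0.58 to 0.65 m high, then the lamp head: keep the arm on the near side of it.
- glass_vial: Bystander: small clear vial with a white cap, standing, 24 mm across, 66 mm high; origin at the centre of its underside.
- alu_bar: Bystander: square aluminium bar lying flat, 72 mm long, 16x16 mm; origin at the centre of its underside.
- standoff: Bystander: small white round standoff, standing, 12 mm across, 26 mm high; origin at the centre of its underside.

How it is judged:
By the outcome, as a careful person would: the job done as asked, in the order asked, and still so for the second after the job is handed in, with the robot touching nothing.
It also fails if it takes over 48 s, if anything falls off the work surface, if the arm or the gripper's body presses on something with over 40 N, if the wrist force passes 120 N, or if a joint passes its speed limit or range.

### The arm

A 6-joint arm with a two-finger parallel gripper is mounted at the origin on the work surface; the furniture and walls round the work are solid. World frame = base frame: x ahead of the robot, y to its left, z up, the work surface at z = 0. Lengths are in m, angles in rad, forces in N, time in s.
With the tool pointing down it reaches from about 0.325 to 0.775 m from the base axis. Payload 9.3 kg.
Tool frame: the origin (TCP) lies at the very end of the fingers, on their centre line; the grasp point (between the pads) lies 19 mm behind it (r.tcp_to_grasp is the distance from the TCP to the grasp point, in m); z points along the fingers, y is the line along which they close (so a half turn about z gives the same grasp; the last joint's range is limited). The gripper opens to 85 mm and grips with 20 to 120 N. Pads are 22 mm wide; open, the fingers measure 114 mm over their backs; the gripper's body (76 mm by 85 mm) begins 54 mm behind the grasp point. The pads swing forward as they close: fully open they stand 13 mm farther back than shut.
Start: joints at [1.12, 0.259, 0.021, 1.334, 0, 1.418], TCP at [0.161, 0.526, 0.231] pointing down, gripper open.
Joint ranges: [-3.04, 3.04], [-0.91, 1.82], [-1.04, 1.36], [-1.92, 1.95], [-1.52, 1.45], [-3.14, 3.14]. Speed limits (rad/s): [2.22, 2.22, 2.79, 3.14, 3.14, 3.14].

### API

Orientations are given as [roll, pitch, yaw] about the fixed x, y, z axes, in that order (R = Rz(yaw) Ry(pitch) Rx(roll)).
In Python, from cell import r gives the robot as it stands.
- The arm moves only by the shell command python3 drive.py [FORCE], which reads ROWS from standard input. ROWS is one flat JSON list of numbers that holds 1 to 20 rows one after another, with no inner brackets; each row has 7 numbers: dx, dy, dz in mm, then a rotation vector rx, ry, rz in rad, then the opening from 0.0 (shut) to 1.0 (fully open); each row is the pose to reach, as a shift and turn from the pose commanded when the command began, along the tool's axes at that moment; what a row does not reach only later rows make up. A row lasts 1/12 s, in which the tool goes at most 0.0417 m and 0.125 rad, less where a joint would pass 70% of its speed; a pose out of reach is approached as far as the arm can. The fingers move at their own pace and stop on an object; FORCE is the grip in N (left out, the last holds). Time passes only in rows, so rows that do not move let the fingers close. It prints the time, the measured TCP pose, the force, the opening and the grip force at its end. Input that does not fit is refused with a message, and nothing moves.
- r.get_obs(): the state, without advancing time (a new reading comes with each control period).
- r.grab_frame(name): name is "scene" or "top" or "wrist"; returns a dict with "color" (384x512x3 uint8, red, green, blue), "mtx" (3x3 intrinsics, pixels), "xyz" and "rotation" of the camera in the world. Camera axes: x right, y up, looking along -z (the intrinsics and any distortion apply to the point x, -y, -z); pixel columns grow to the right and rows downward; lengths in m; the calibration is good to about 2 mm. A picture is of the moment at which its call begins. There is no depth.
- r.finish_job(): hands the job in; it is judged then, once.
The state is a dict: "time_s": time; "q": joint angles; "qd": joint speeds; "joint_torque": joint torques, N m; "eef_pos": TCP position; "orientation": TCP orientation; "wrist_force": force on the tool from outside, world axes, zero at the start; "wrist_torque": the same for the moment, N m; "gripper_width": opening from 0.0 (shut) to 1.0 (fully open); "finger_force": force on a finger pad.
Only numpy, scipy, OpenCV 4.12 (cv2) and the standard library are available. Lean on these libraries where they do the work, as an engineer would, in place of code of your own. Each camera call takes 0.05 s, during which the arm holds its last target. There are 200 camera calls.

## Working session

There is one attempt and no reset: what is moved stays moved. The work goes in short steps, Python scripts to look and compute and a shell command to move; the robot and the scene stay as the last step left them, time stands still between calls to the robot, and variables do not carry over. Pictures are saved under pics/ and viewed, at most 10 in all, crops included, and the job is handed in when it is done.

```bash
ls; mkdir -p pics; python3 - <<'E'
from cell import r
import cv2,numpy as np
o=r.get_obs();print(o)
for n in("scene","top"):
    f=r.grab_frame(n);cv2.imwrite(f"pics/{n}0.png",f["color"][:,:,::-1]);np.savez(f"pics/{n}0.npz",**f)
    print(n,f["xyz"],f["mtx"],f["rotation"],[k for k in f])
E
```

```text
cell.py
drive.py
pics
{'time_s': 0.0, 'q': array([1.12040336e+00, 2.59185429e-01, 2.07060146e-02, 1.33369403e+00,
       3.21014896e-05, 1.41818232e+00]), 'qd': array([ 0.00079782, -0.00135095,  0.00072559, -0.00025567, -0.00053947,
        0.00050438]), 'joint_torque': array([ 5.38409586e-04, -5.55641127e+01,  3.44535542e+01,  1.36722863e-02,
       -1.11367553e-04, -1.06982046e-05]), 'eef_pos': array([0.16123805, 0.52551816, 0.23064791]), 'orientation': array([-3.14023642e+00, -2.41080692e-04,  2.84381351e+00]), 'wrist_force': array([-0.41104436,  0.01796593, -0.11525402]), 'wrist_torque': array([-0.04976953, -0.04291326,  0.00942908]), 'finger_force': 0.0, 'gripper_width': 1.0019089729749626}
scene [-0.16237362 -0.37573129  0.58640632] [[347.66015295   0.         258.42851587]
 [  0.         347.66015295 196.94845194]
 [  0.           0.           1.        ]] [ 0.96832196 -0.02348875 -1.02811821] ['color', 'mtx', 'xyz', 'rotation']
top [ 0.24020405 -0.00695795  1.15241015] [[403.48951818   0.         252.02559717]
 [  0.         403.48951818 184.07851326]
 [  0.           0.           1.        ]] [ 0.22921596  0.00367948 -1.699582  ] ['color', 'mtx', 'xyz', 'rotation']
```

View pics/top0.png

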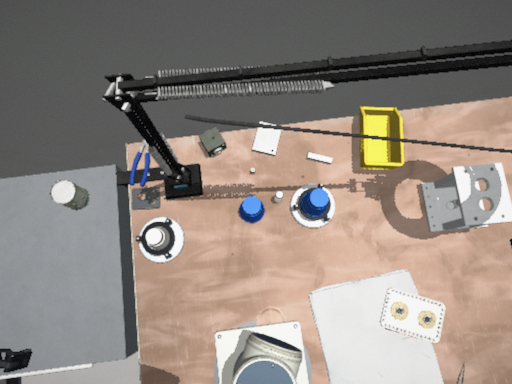

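View pics/scene0.png

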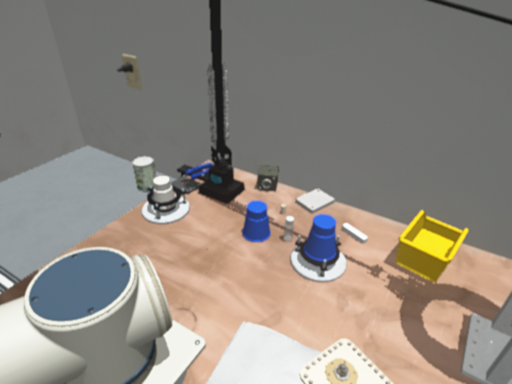

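The top view shows the loose pot at about (252,209), the free stand at (158,238), the vial at (278,198) and the full stand at (315,203). Next I measure their positions.

```bash
cat > h.py <<'E'
import numpy as np,cv2
from scipy.spatial.transform import Rotation as R
def ray(f,u,v):
    m=f["mtx"];d=np.array([(u-m[0,2])/m[0,0],-(v-m[1,2])/m[1,1],-1.])
    return np.array(f["xyz"]),R.from_euler("xyz",f["rotation"]).as_matrix()@d
def onz(f,u,v,z):
    c,d=ray(f,u,v);return c+d*(z-c[2])/d[2]
def proj(f,p):
    q=R.from_euler("xyz",f["rotation"]).as_matrix().T@(np.array(p)-f["xyz"]);m=f["mtx"]
    return m[0,0]*q[0]/-q[2]+m[0,2], m[1,1]*q[1]/q[2]+m[1,2]
E
python3 - <<'E'
from h import *
t=np.load("pics/top0.npz");s=np.load("pics/scene0.npz")
out=[]
for n,f,boxes in(("top",t,[(225,185,285,235),(130,210,190,270)]),("scene",s,[(235,190,280,250),(135,165,195,225)])):
    c=f["color"];hsv=cv2.cvtColor(c,cv2.COLOR_RGB2HSV)
    for i,(x0,y0,x1,y1) in enumerate(boxes):
        h=hsv[y0:y1,x0:x1].astype(int)
        m=(abs(h[...,0]-112)<15)&(h[...,1]>130)&(h[...,2]>50) if i==0 else (h[...,1]<60)&(h[...,2]>140)
        k,l,st,ce=cv2.connectedComponentsWithStats(m.astype(np.uint8))
        for j in range(1,k):
            if st[j,4]>30: print(n,i,st[j]+[x0,y0,0,0,0],ce[j]+[x0,y0])
    x=cv2.resize(np.hstack([c[b[1]:b[1]+60,b[0]:b[0]+60] if True else 0 for b in boxes]),None,fx=5,fy=5,interpolation=cv2.INTER_CUBIC)
    out.append(x)
cv2.imwrite("pics/c.png",cv2.resize(np.vstack(out),(600,600))[:,:,::-1])
print("base",proj(t,(0,0,0)), proj(t,(0.161,0.526,.231)))
E
```

```text
top 0 [240 196  24  27 487] [251.39835729 209.41683778]
top 1 [130 210   5  60 134] [131.99253731 239.65671642]
top 1 [138 216  47  47 775] [164.8116129  240.45290323]
top 1 [145 227  20  20 302] [154.58609272 236.43708609]
scene 0 [243 201  27  40 832] [256.30889423 221.92067308]
scene 1 [144 168  31  19 299] [156.7993311 178.1638796]
scene 1 [135 180  55  44 807] [160.59107807 209.14993804]
scene 1 [154 185  22  17 205] [164.89268293 193.90731707]
base (np.float64(262.6769740427229), np.float64(370.9937563763312)) (np.float64(12.019378409306569), np.float64(348.56682432194145))
```

View pics/c.png

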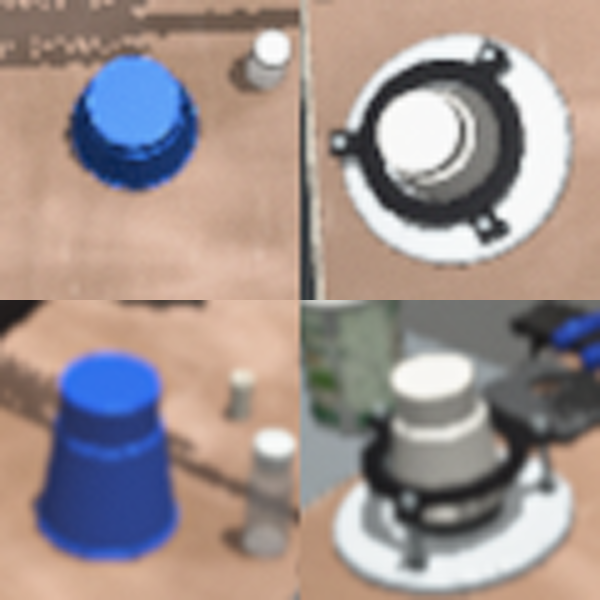

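The crops show the blue top face near top-view (251.4,205.4) and scene (256.8,206.8). The white top face is near top-view (152.8,236.6) and scene (161.4,180.4). I refine these with brightness masks and check that the two views agree.

```bash
python3 - <<'E'
from h import *
t=np.load("pics/top0.npz");s=np.load("pics/scene0.npz")
def cen(f,box,kind,up=6):
    x0,y0,x1,y1=box
    c=cv2.resize(f["color"][y0:y1,x0:x1],None,fx=up,fy=up,interpolation=cv2.INTER_CUBIC)
    h=cv2.cvtColor(c,cv2.COLOR_RGB2HSV).astype(int)
    m=(abs(h[...,0]-110)<15)&(h[...,1]>120) if kind=="b" else (h[...,1]<50)
    v=h[...,2][m].astype(np.uint8)
    th,_=cv2.threshold(v.reshape(-1,1),0,255,cv2.THRESH_OTSU)
    if kind=="w": th=215
    mm=(m&(h[...,2]>th)).astype(np.uint8)
    mm=cv2.morphologyEx(mm,cv2.MORPH_OPEN,np.ones((13,13)))
    cs=max(cv2.findContours(mm,0,1)[0],key=cv2.contourArea)
    e=cv2.fitEllipse(cs)
    return ((e[0][0]+.5)/up-.5+x0,(e[0][1]+.5)/up-.5+y0),np.array(e[1])/up,th
for n,k,z,bt,bs in(("pot","b",.086,(235,190,270,228),(238,196,275,230)),("white","w",.098,(142,224,166,250),(150,170,174,187)),("full","b",.122,(295,182,340,220),(300,210,345,240))):
    for f,b in((t,bt),(s,bs)):
        uv,ax,th=cen(f,b,k);print(n,np.round(uv,1),ax,th,onz(f,*uv,z).round(4))
# disc
c=t["color"][210:275,133:195];h=cv2.cvtColor(c,cv2.COLOR_RGB2HSV)
m=((h[...,1]<40)&(h[...,2]>170)).astype(np.uint8)
k,l,st,ce=cv2.connectedComponentsWithStats(m);j=1+np.argmax(st[1:,4])
hull=cv2.convexHull(cv2.findContours((l==j).astype(np.uint8),0,1)[0][0]);e=cv2.fitEllipse(hull)
print("disc",e,onz(t,e[0][0]+133,e[0][1]+210,.01))
for p in((278.5,194.5,.066),(252.5,170,.026),(320,158,.016)):print(onz(t,*p))
E
```

```text
pot [251.4 205. ] [17.61202621 18.81301753] 176.0 [ 0.4307 -0.0259  0.086 ]
pot [256.6 206.4] [11.70001094 19.37316895] 177.0 [ 0.4294 -0.0274  0.086 ]
white [153.2 235.9] [14.67421977 16.47328186] 215 [0.3805 0.2387 0.098 ]
white [161.  179.7] [ 8.06764984 15.56507746] 215 [0.3802 0.2386 0.098 ]
full [318.7 197.5] [17.66385651 19.51678467] 172.0 [ 0.4211 -0.2014  0.122 ]
full [324.3 221.3] [13.7574412  22.48973338] 174.0 [ 0.4199 -0.2032  0.122 ]
disc ((28.28268051147461, 29.55376434326172), (44.173736572265625, 47.14409637451172), 44.49800109863281) [0.37888204 0.23729509 0.01      ]
[ 0.45353321 -0.10390359  0.066     ]
[ 0.54263077 -0.04332628  0.026     ]
[ 0.55583428 -0.24475457  0.016     ]
```

```bash
cat >> h.py <<'E'
def rel(p,yaw=None,tilt=True):
    from cell import r
    o=r.get_obs();M=R.from_euler("xyz",o["orientation"])
    a=M.inv().apply(np.array(p)-o["eef_pos"])
    b=np.zeros(3) if yaw is None else (M.inv()*R.from_euler("xyz",[np.pi,0,yaw])).as_rotvec()
    print("pos",o["eef_pos"].round(4),"rpy",o["orientation"].round(4),"t",round(o["time_s"],2),"\nrel",a.round(4),b.round(4))
E
python3 -c "
from h import *
rel((.43,-.0266,.2),np.pi/2)"
```

```text
pos [0.1613 0.5256 0.2307] rpy [-3.1405e+00 -2.0000e-04  2.8438e+00] t 0.1 
rel [-0.4189 -0.449   0.0312] [-1.100e-03  5.000e-04  1.273e+00]
```
Straight line from (0.16,0.53) to (0.43,-0.03): min radius? Line passes (0.30,0.25): r 0.39, OK; (0.38,.08) r .388. ok.
20 rows identical.

The rows are not in the units I measure in: shifts go in mm. I convert before sending: -0.449 m is -449, -0.419 m is -419.

```bash
echo '[-100,-107,8,0,0,0.3,0.9,-210,-225,16,0,0,0.64,0.9,-320,-343,24,0,0,0.97,0.9,-419,-449,31,0,0,1.273,0.9,-419,-449,31,0,0,1.273,0.9,-419,-449,31,0,0,1.273,0.9,-419,-449,31,0,0,1.273,0.9,-419,-449,31,0,0,1.273,0.9,-419,-449,31,0,0,1.273,0.9,-419,-449,31,0,0,1.273,0.9,-419,-449,31,0,0,1.273,0.9,-419,-449,31,0,0,1.273,0.9,-419,-449,31,0,0,1.273,0.9,-419,-449,31,0,0,1.273,0.9,-419,-449,31,0,0,1.273,0.9,-419,-449,31,0,0,1.273,0.9,-419,-449,31,0,0,1.273,0.9,-419,-449,31,0,0,1.273,0.9,-419,-449,31,0,0,1.273,0.9,-419,-449,31,0,0,1.273,0.9]' | python3 drive.py
python3 - <<'E'
from h import *
from cell import r
rel((.43,-.0266,.2),np.pi/2)
f=r.grab_frame("wrist");cv2.imwrite("pics/w1.png",f["color"][:,:,::-1]);np.savez("pics/w1.npz",**f)
print(f["xyz"],f["rotation"],proj(f,(.43,-.0266,.086)),proj(f,r.get_obs()["eef_pos"]))
E
```

```text
time_s: 1.77
eef_pos: [0.4298, -0.0254, 0.2005]
orientation: [3.141, -0.0, 1.572]
wrist_force: [-0.5, -0.8, -1.0]
gripper_width: 0.899
finger_force: 0.0
pos [ 0.4298 -0.0254  0.2005] rpy [ 3.1414 -0.      1.5724] t 1.77 
rel [-0.0012  0.0002  0.0005] [ 0.0002 -0.      0.0016]
[0.43097568 0.0584683  0.34448102] [-3.30389483e-01 -1.30253336e-04  2.75300656e-03] (np.float64(247.75694717072432), np.float64(187.12583841243378)) (np.float64(246.52021833523088), np.float64(256.1733268891851))
```

View pics/w1.png

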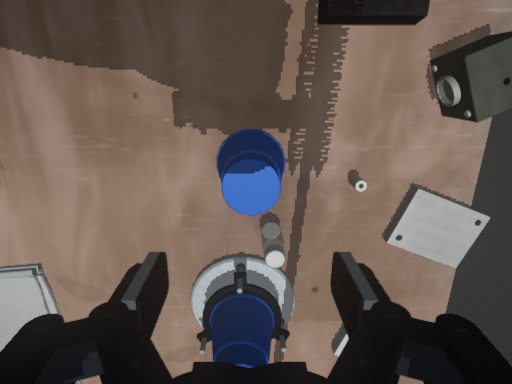

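Wrist view: the pot's top face is centred near (251,190), 3 px from the prediction. I turn that into a position.

```bash
cat >> h.py <<'E'
def bright(f,box,z,lo):
    x0,y0,x1,y1=box;h=cv2.cvtColor(f["color"][y0:y1,x0:x1],cv2.COLOR_RGB2HSV).astype(int)
    m=((h[...,2]>lo)&((abs(h[...,0]-110)<15)&(h[...,1]>120))).astype(np.uint8) if z!=.098 else ((h[...,2]>lo)&(h[...,1]<60)).astype(np.uint8)
    cs=max(cv2.findContours(cv2.morphologyEx(m,2,np.ones((3,3))),0,1)[0],key=cv2.contourArea)
    e=cv2.fitEllipse(cs);u,v=e[0][0]+x0,e[0][1]+y0
    print(u,v,e[1],onz(f,u,v,z).round(4))
E
python3 - <<'E'
from h import *
f=np.load("pics/w1.npz");bright(f,(205,120,300,225),.086,200);bright(f,(205,120,300,225),.086,170)
print(f["color"][170:220:6,250])
E
```

```text
Traceback (most recent call last):
  File "h.py", line 20, in bright
    cs=max(cv2.findContours(cv2.morphologyEx(m,2,np.ones((3,3))),0,1)[0],key=cv2.contourArea)
ValueError: max() iterable argument is empty
```

```bash
python3 - <<'E'
from h import *
f=np.load("pics/w1.npz")
print(f["color"][130:220:6,250].tolist())
for t in(140,160):bright(f,(205,120,300,225),.086,t)
E
```

```text
[[26, 46, 93], [23, 34, 70], [23, 36, 71], [23, 36, 72], [24, 35, 67], [31, 54, 106], [29, 53, 105], [32, 55, 106], [67, 116, 198], [67, 115, 199], [67, 115, 199], [66, 113, 199], [65, 113, 199], [64, 110, 198], [64, 103, 183]]
251.33730697631836 190.3412322998047 (45.97777557373047, 60.75053024291992) [ 0.433  -0.0294  0.086 ]
251.2647705078125 190.68661499023438 (45.078243255615234, 60.61818313598633) [ 0.4329 -0.0297  0.086 ]
```

In the tool's units: 0.1385 m is 138.5, 0.03 m is 30.

```bash
echo '[-0.6,1.2,30,0,0,0,0.9,-0.6,1.2,60,0,0,0,0.9,-0.6,1.2,90,0,0,0,0.9,-0.6,1.2,115,0,0,0,0.9,-0.6,1.2,130,0,0,0,0.9,-0.6,1.2,138.5,0,0,0,0.9,-0.6,1.2,138.5,0,0,0,0.9,-0.6,1.2,138.5,0,0,0,0.9]' | python3 drive.py 30; echo '[0,0,0,0,0,0,0.65,0,0,0,0,0,0,0.45,0,0,0,0,0,0,0.45,0,0,0,0,0,0,0.45,0,0,0,0,0,0,0.45,0,0,0,0,0,0,0.45,0,0,0,0,0,0,0.45,0,0,0,0,0,0,0.45]' | python3 drive.py 30
python3 - <<'E'
from h import *
from cell import r
f=r.grab_frame("wrist");cv2.imwrite("pics/w2.png",f["color"][:,:,::-1]);np.savez("pics/w2.npz",**f)
g=r.grab_frame("scene")["color"][120:270,150:330];g=cv2.resize(g,None,fx=2.56,fy=2.56)
cv2.imwrite("pics/m2.png",cv2.resize(np.hstack([f["color"],g]),(800,600*4//7*1))[:,:,::-1])
E
```

```text
time_s: 2.48
eef_pos: [0.4316, -0.0267, 0.0623]
orientation: [3.141, 0.0, 1.572]
wrist_force: [0.4, 0.9, 0.2]
gripper_width: 0.9
finger_force: 0.0
time_s: 3.15
eef_pos: [0.4322, -0.0272, 0.0627]
orientation: [3.139, 0.0, 1.571]
wrist_force: [-0.4, 1.4, 6.3]
gripper_width: 0.57
finger_force: 31.5
```

View pics/m2.png

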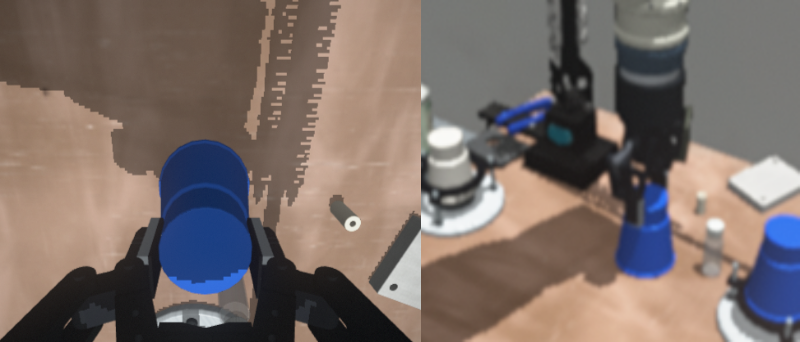

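Gripped: width 0.57 (about 49 mm) on the foot, pot upright between the pads. I measure the pot's offset in the grip and find the lamp post's position.

```bash
python3 - <<'E'
from h import *
f=np.load("pics/w2.npz");c=f["color"].astype(int);t=np.load("pics/top0.npz")
for u in(240,250,260): 
    p=c[:,u,2];d=np.diff(p);b=(c[:,u,2]>c[:,u,0]*1.8);v=np.where(b)[0]
    print(u,v.min(),v.max(),onz(f,u,v.max()+.5,.086).round(4),[ (i,d[i]) for i in range(v.min(),v.max()) if abs(d[i])>15])
for v in(250,265,280):
    b=np.where(c[v,:,2]>c[v,:,0]*1.8)[0];print(v,b.min(),b.max(),onz(f,(b.min()+b.max())/2,v,.086).round(4))
for q in((165,168),(200,166),(202,196),(167,199)):print("lampbase",onz(t,*q,.03).round(3))
print("post",onz(t,180,178,.03).round(3))
rel((.432,-.027,.2))
E
```

```text
240 158 329 [ 0.4294 -0.0518  0.086 ] [(158, np.int64(24)), (211, np.int64(-20)), (234, np.int64(17)), (316, np.int64(37)), (317, np.int64(53)), (328, np.int64(-24))]
250 157 329 [ 0.4339 -0.0518  0.086 ] [(157, np.int64(24)), (204, np.int64(16)), (210, np.int64(-18)), (233, np.int64(20)), (313, np.int64(38)), (314, np.int64(52))]
260 159 328 [ 0.4385 -0.0513  0.086 ] [(162, np.int64(-18)), (211, np.int64(-20)), (232, np.int64(16)), (233, np.int64(18)), (313, np.int64(37)), (314, np.int64(54))]
250 200 300 [ 0.4339 -0.0107  0.086 ]
265 195 304 [ 0.4337 -0.0179  0.086 ]
280 193 306 [ 0.4337 -0.0253  0.086 ]
lampbase [0.58  0.206 0.03 ]
lampbase [0.573 0.106 0.03 ]
lampbase [0.484 0.109 0.03 ]
lampbase [0.489 0.208 0.03 ]
post [0.545 0.166 0.03 ]
pos [ 0.4322 -0.0272  0.0627] rpy [3.1394e+00 4.0000e-04 1.5707e+00] t 3.25 
rel [ 1.000e-04  1.000e-04 -1.373e-01] [0. 0. 0.]
```

In the tool's units: -0.14 m is -140, -0.11 m is -110.

```bash
echo '[0,0,-5,0,0,0,0.45,0,0,-15,0,0,0,0.45,0,0,-35,0,0,0,0.45,0,0,-70,0,0,0,0.45,0,0,-110,0,0,0,0.45,0,0,-140,0,0,0,0.45,0,0,-140,0,0,0,0.45,0,0,-140,0,0,0,0.45]' | python3 drive.py 30; python3 -c "
from h import *
rel((.34,.16,.2),np.pi/2)"
```

```text
time_s: 3.92
eef_pos: [0.432, -0.0272, 0.2035]
orientation: [3.138, 0.001, 1.571]
wrist_force: [-0.1, -0.2, -0.9]
gripper_width: 0.572
finger_force: 31.4
pos [ 0.432  -0.0272  0.2035] rpy [3.1382e+00 9.0000e-04 1.5708e+00] t 3.92 
rel [ 0.1872 -0.092   0.003 ] [ 0.0034  0.0009 -0.    ]
```

```bash
echo '[20,-5,0,0,0,0,0.45,50,-13,0,0,0,0,0.45,85,-23,0,0,0,0,0.45,120,-33,0,0,0,0,0.45,150,-41,0,0,0,0,0.45,175,-47,0,0,0,0,0.45,187,-51,0,0,0,0,0.45,192,-52,0,0,0,0,0.45,192,-52,0,0,0,0,0.45,192,-52,0,0,0,0,0.45,192,-52,0,0,0,0,0.45]' | python3 drive.py
python3 - <<'E'
from h import *
from cell import r
f=r.grab_frame("wrist");cv2.imwrite("pics/w3.png",f["color"][:,:,::-1]);np.savez("pics/w3.npz",**f)
print(proj(f,(.38,.238,.098)),proj(f,(.38,.238,.01)));rel((.38,.238,.2035),np.pi/2)
E
```

```text
time_s: 4.83
eef_pos: [0.3795, 0.1642, 0.2014]
orientation: [-3.141, 0.0, 1.57]
wrist_force: [0.9, 0.5, -0.6]
gripper_width: 0.568
finger_force: 31.4
(np.float64(248.0285546317539), np.float64(94.0389725184486)) (np.float64(248.41487798914446), np.float64(90.21951961815374))
pos [0.3796 0.1642 0.2015] rpy [-3.1411e+00  3.0000e-04  1.5695e+00] t 4.88 
rel [ 0.0738  0.0003 -0.002 ] [-0.0005  0.0003 -0.0013]
```

View pics/w3.png

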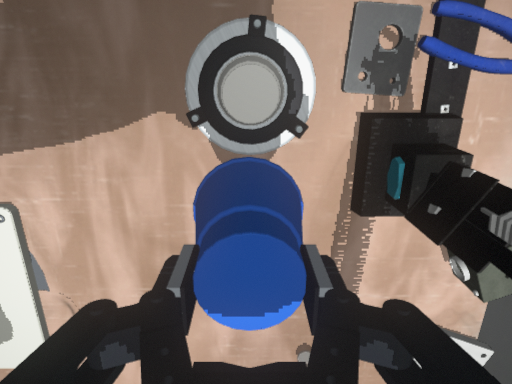

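Wrist view: the white pot's top is near (251,91), the disc near (251,86), and the held pot is clear below. I fit ellipses to them.

```bash
python3 - <<'E'
from h import *
f=np.load("pics/w3.npz");c=f["color"]
print(c[91,205:300:4].tolist());print(c[55:130:4,251].tolist())
g=cv2.GaussianBlur(cv2.cvtColor(c,cv2.COLOR_RGB2GRAY),(3,3),0)
# black ring inner hole: light region inside the ring
x0,y0,x1,y1=180,5,325,160
m=(g[y0:y1,x0:x1]>75).astype(np.uint8)
k,l,st,ce=cv2.connectedComponentsWithStats(m);j=l[91-y0,251-x0]
e=cv2.fitEllipse(cv2.findContours((l==j).astype(np.uint8),0,1)[0][0]);print("hole",e[0][0]+x0,e[0][1]+y0,e[1],onz(f,e[0][0]+x0,e[0][1]+y0,.048))
for lo in(130,140,150):
    m=(g[y0:y1,x0:x1]>lo).astype(np.uint8);k,l,st,ce=cv2.connectedComponentsWithStats(m);j=l[91-y0,251-x0]
    e=cv2.fitEllipse(cv2.findContours((l==j).astype(np.uint8),0,1)[0][0]);print(lo,"top",e[0][0]+x0,e[0][1]+y0,e[1],onz(f,e[0][0]+x0,e[0][1]+y0,.098))
h=cv2.HoughCircles(g[:170],cv2.HOUGH_GRADIENT,1.,3,param1=80,param2=18,minRadius=25,maxRadius=70);print(h[0][:12] if h is not None else h)
E
```

```text
[[42, 41, 40], [43, 41, 42], [91, 95, 96], [125, 126, 122], [139, 139, 135], [162, 163, 158], [163, 164, 160], [165, 165, 160], [166, 167, 162], [165, 166, 162], [166, 167, 162], [166, 166, 161], [166, 167, 163], [166, 168, 162], [167, 167, 163], [167, 168, 163], [168, 169, 163], [168, 168, 163], [167, 168, 164], [106, 106, 103], [158, 163, 165], [55, 54, 52], [57, 56, 56], [79, 79, 82]]
[[132, 133, 131], [113, 114, 110], [151, 151, 147], [168, 168, 164], [168, 169, 164], [168, 169, 163], [167, 167, 163], [167, 168, 162], [165, 166, 162], [165, 166, 162], [166, 166, 162], [166, 166, 162], [166, 167, 161], [164, 165, 161], [165, 167, 161], [164, 165, 160], [164, 164, 160], [130, 130, 126], [154, 159, 161]]
hole 250.11608123779297 90.18822479248047 (74.1307601928711, 77.33648681640625) [0.38160673 0.23917468 0.048     ]
130 top 250.3383560180664 91.66754913330078 (58.69101333618164, 61.701942443847656) [0.38168069 0.23965362 0.098     ]
140 top 250.37623596191406 91.71571350097656 (57.304534912109375, 60.86103439331055) [0.38170827 0.23962013 0.098     ]
150 top 250.55951690673828 92.13236236572266 (55.56061553955078, 59.60625076293945) [0.38184193 0.2393302  0.098     ]
[[250.5  88.5  36.6]
 [250.5  82.5  65. ]
 [254.5  85.5  69.4]
 [248.5  79.5  61.5]
 [250.5  93.5  32.2]
 [241.5  90.5  60.5]
 [259.5  73.5  50.5]
 [243.5 105.5  46.2]
 [250.5  99.5  44.9]
 [252.5  96.5  32. ]
 [247.5  71.5  53.9]
 [242.5  71.5  51.7]]
```

```bash
echo '[20,0.6,0,0,0,-0.0013,0.45,50,0.6,0,0,0,-0.0013,0.45,68,0.6,0,0,0,-0.0013,0.45,74.8,0.6,0,0,0,-0.0013,0.45,74.8,0.6,0,0,0,-0.0013,0.45,74.8,0.6,0,0,0,-0.0013,0.45,74.8,0.6,0,0,0,-0.0013,0.45,74.8,0.6,0,0,0,-0.0013,0.45]' | python3 drive.py
python3 - <<'E'
from h import *
from cell import r
rel((.380,.239,.118),np.pi/2)
f=r.grab_frame("scene");c=cv2.resize(f["color"][90:240,100:250],None,fx=4,fy=4,interpolation=cv2.INTER_CUBIC);cv2.imwrite("pics/s4.png",c[:,:,::-1])
E
```

```text
time_s: 5.55
eef_pos: [0.3801, 0.2389, 0.2018]
orientation: [3.142, 0.0, 1.571]
wrist_force: [0.6, 0.2, -1.2]
gripper_width: 0.567
finger_force: 31.4
pos [0.3801 0.2389 0.2018] rpy [3.1416e+00 2.0000e-04 1.5709e+00] t 5.55 
rel [ 0.0001 -0.0001  0.0838] [0.     0.0002 0.0001]
```

View pics/s4.png

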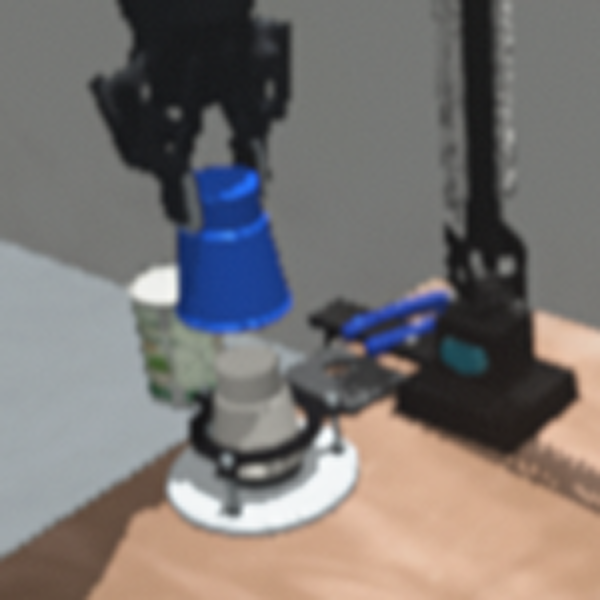

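The pot hangs above the white pot. I compare its axis in the picture (top near (225,180), rim centre near (236,308) in the crop) with what an upright pot would give.

```bash
python3 - <<'E'
from h import *
s=np.load("pics/scene0.npz")
for p in((.38,.239,.225),(.38,.239,.139),(.38,.239,.098),(.38,.239,.01),(.343,.239,.139),(.417,.239,.139),(.38,.202,.139),(.38,.276,.139)):
    u,v=proj(s,p);print(p,round(4*(u+.5-100),0),round(4*(v+.5-90),0))
E
```

```text
(0.38, 0.239, 0.225) 217.0 183.0
(0.38, 0.239, 0.139) 237.0 306.0
(0.38, 0.239, 0.098) 245.0 361.0
(0.38, 0.239, 0.01) 262.0 468.0
(0.343, 0.239, 0.139) 194.0 331.0
(0.417, 0.239, 0.139) 277.0 283.0
(0.38, 0.202, 0.139) 280.0 322.0
(0.38, 0.276, 0.139) 195.0 291.0
```

The wrist picture shows the pot's silhouette unchanged since the grip (rows 157–329), so it isn't tilting. I lower it.

In the tool's units: 0.077 m is 77, 0.07 m is 70.

```bash
echo '[0,0,15,0,0,0,0.45,0,0,30,0,0,0,0.45,0,0,40,0,0,0,0.45,0,0,50,0,0,0,0.45,0,0,60,0,0,0,0.45,0,0,70,0,0,0,0.45,0,0,77,0,0,0,0.45,0,0,77,0,0,0,0.45,0,0,77,0,0,0,0.45,0,0,77,0,0,0,0.45]' | python3 drive.py; python3 -c "
from h import *
rel((.380,.239,.118),np.pi/2)"
```

```text
time_s: 6.43
eef_pos: [0.3803, 0.2397, 0.1253]
orientation: [3.141, -0.0, 1.572]
wrist_force: [0.1, -0.1, -0.9]
gripper_width: 0.569
finger_force: 31.4
pos [0.3803 0.2397 0.1253] rpy [ 3.1409e+00 -2.0000e-04  1.5718e+00] t 6.43 
rel [-0.0007 -0.0003  0.0073] [ 0.0006 -0.0002  0.001 ]
```

In the tool's units: 0.011 m is 11, 0.008 m is 8.

```bash
echo '[-0.3,-0.2,4,0,0,0,0.45,-0.5,-0.2,8,0,0,0,0.45,-0.5,-0.2,11,0,0,0,0.45,-0.5,-0.2,11,0,0,0,0.45,-0.5,-0.2,11,0,0,0,0.45]' | python3 drive.py; for i in 1; do echo '[0,0,1,0,0,0,0.45,0,0,1,0,0,0,0.45,0,0,1,0,0,0,0.45]' | python3 drive.py | grep -E 'pos|wrist'; done; echo '[0,0,0.7,0,0,0,0.45,0,0,0.7,0,0,0,0.45,0,0,0.7,0,0,0,0.45]' | python3 drive.py | grep -E 'pos|wrist'
```

```text
time_s: 6.85
eef_pos: [0.3797, 0.2393, 0.1136]
orientation: [-3.141, 0.0, 1.572]
wrist_force: [0.9, -1.0, -1.2]
gripper_width: 0.568
finger_force: 31.4
eef_pos: [0.3798, 0.2394, 0.1128]
wrist_force: [-0.6, -0.4, -1.3]
eef_pos: [0.3799, 0.2393, 0.1122]
wrist_force: [-0.6, 0.3, 0.6]
```

In the tool's units: 0.0007 m is 0.7.

```bash
echo '[0,0,0.7,0,0,0,0.45,0,0,0.7,0,0,0,0.45,0,0,0.7,0,0,0,0.45]' | python3 drive.py | grep -E 'pos|wrist'; echo '[0,0,0.5,0,0,0,0.45,0,0,0.5,0,0,0,0.45,0,0,0.5,0,0,0,0.45]' | python3 drive.py | grep -E 'pos|wrist'
```

```text
eef_pos: [0.3799, 0.2393, 0.1115]
wrist_force: [-0.8, -0.3, 1.7]
eef_pos: [0.3799, 0.2393, 0.1109]
wrist_force: [-0.6, -0.2, 2.2]
```

Contact felt, about 3 N on the ring. I release and back up.

In the tool's units: -0.09 m is -90, -0.08 m is -80.

```bash
echo '[0,0,0,0,0,0,0.6,0,0,0,0,0,0,0.65,0,0,0,0,0,0,0.75,0,0,0,0,0,0,0.9,0,0,0,0,0,0,0.9,0,0,0,0,0,0,0.9]' | python3 drive.py ; echo '[0,0,-10,0,0,0,0.9,0,0,-40,0,0,0,0.9,0,0,-80,0,0,0,0.9,0,0,-90,0,0,0,0.9,0,0,-90,0,0,0,0.9,0,0,-90,0,0,0,0.0,0,0,-90,0,0,0,0.0,0,0,-90,0,0,0,0.0,0,0,-90,0,0,0,0.0,0,0,-90,0,0,0,0.0,0,0,-90,0,0,0,0.0,0,0,-90,0,0,0,0.0,0,0,-90,0,0,0,0.0]' | python3 drive.py 40
python3 - <<'E'
from h import *
from cell import r
rel((.380,.239,.138),np.pi/2)
f=r.grab_frame("wrist");w=f["color"];np.savez("pics/w5.npz",**f);print(proj(f,(.3801,.239,.135)))
g=r.grab_frame("scene")["color"][90:240,80:280]
cv2.imwrite("pics/m5.png",np.hstack([cv2.resize(w,(400,300)),cv2.resize(g,(400,300),interpolation=cv2.INTER_CUBIC)])[:,:,::-1])
E
```

```text
time_s: 8.35
eef_pos: [0.3798, 0.2393, 0.1108]
orientation: [-3.142, 0.0, 1.572]
wrist_force: [0.2, 0.3, 0.3]
gripper_width: 0.904
finger_force: 0.0
time_s: 9.43
eef_pos: [0.3798, 0.2393, 0.2007]
orientation: [-3.141, 0.0, 1.572]
wrist_force: [0.2, -0.9, -0.1]
gripper_width: 0.002
finger_force: 0.0
pos [0.3798 0.2393 0.2007] rpy [-3.1413e+00  1.0000e-04  1.5721e+00] t 9.43 
rel [-0.0003  0.0003  0.0627] [-0.0002  0.0001  0.0013]
(np.float64(247.6581109952224), np.float64(207.81290228460514))
```

View pics/m5.png

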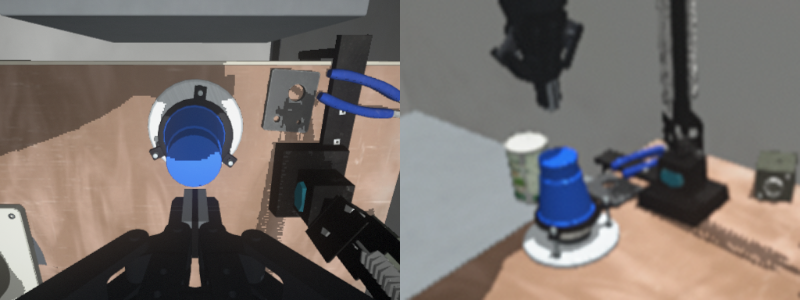

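Wrist and scene views: the blue pot sits upright and loose on the ring, its top face centred near wrist pixel (248,205), and the gripper is clear and shut. Now I press.

In the tool's units: 0.062 m is 62, 0.055 m is 55.

```bash
echo '[0,0,20,0,0,0,0,0,0,40,0,0,0,0,-0.3,0.3,55,0,0,0,0,-0.3,0.3,62,0,0,0,0,-0.3,0.3,62,0,0,0,0,-0.3,0.3,62,0,0,0,0]' | python3 drive.py| grep -E 'pos|wrist'; for i in 1; do echo '[0,0,1,0,0,0,0,0,0,2,0,0,0,0,0,0,3,0,0,0,0,0,0,3,0,0,0,0,0,0,3,0,0,0,0]' | python3 drive.py| grep -E 'pos|wrist'; done;  echo '[0,0,1,0,0,0,0,0,0,2,0,0,0,0,0,0,2,0,0,0,0,0,0,2,0,0,0,0]' | python3 drive.py| grep -E 'pos|wrist'
```

```text
eef_pos: [0.3802, 0.2391, 0.1392]
wrist_force: [0.2, 0.3, -1.0]
eef_pos: [0.3802, 0.239, 0.1361]
wrist_force: [-0.2, -0.0, -0.5]
eef_pos: [0.3801, 0.239, 0.1339]
wrist_force: [0.0, -1.1, 0.2]
```

In the tool's units: 0.001 m is 1.

```bash
echo '[0,0,1,0,0,0,0,0,0,1,0,0,0,0,0,0,1,0,0,0,0]' | python3 drive.py| grep -E 'pos|wrist';echo '[0,0,1,0,0,0,0,0,0,1,0,0,0,0,0,0,1,0,0,0,0]' | python3 drive.py| grep -E 'pos|wrist';echo '[0,0,1,0,0,0,0,0,0,1,0,0,0,0,0,0,1,0,0,0,0]' | python3 drive.py| grep -E 'pos|wrist'
```

```text
eef_pos: [0.3802, 0.239, 0.1329]
wrist_force: [-0.3, -0.1, 1.9]
eef_pos: [0.3801, 0.239, 0.1319]
wrist_force: [-0.8, -0.0, 1.3]
eef_pos: [0.3801, 0.239, 0.1308]
wrist_force: [-0.2, -0.4, 1.0]
```

```bash
echo '[0,0,1,0,0,0,0,0,0,1,0,0,0,0,0,0,1,0,0,0,0]' | python3 drive.py| grep -E 'pos|wrist'
```

```text
eef_pos: [0.3801, 0.239, 0.1298]
wrist_force: [0.9, -0.3, 0.8]
```

```bash
for i in 1; do echo '[0,0,1,0,0,0,0,0,0,1,0,0,0,0]' | python3 drive.py| grep -E 'pos|wrist'; done; echo '[0,0,1,0,0,0,0,0,0,1,0,0,0,0]' | python3 drive.py| grep -E 'pos|wrist'
python3 - <<'E'
from h import *
from cell import r
f=r.grab_frame("wrist");w=f["color"];np.savez("pics/w6.npz",**f)
g=r.grab_frame("scene")["color"][120:240,80:240]
cv2.imwrite("pics/m6.png",np.hstack([cv2.resize(w,(400,300)),cv2.resize(g,(400,300),interpolation=cv2.INTER_CUBIC)])[:,:,::-1])
E
```

```text
eef_pos: [0.3801, 0.239, 0.1288]
wrist_force: [1.2, -0.1, 1.9]
eef_pos: [0.3801, 0.239, 0.1277]
wrist_force: [-0.1, -0.2, 2.2]
```

View pics/m6.png

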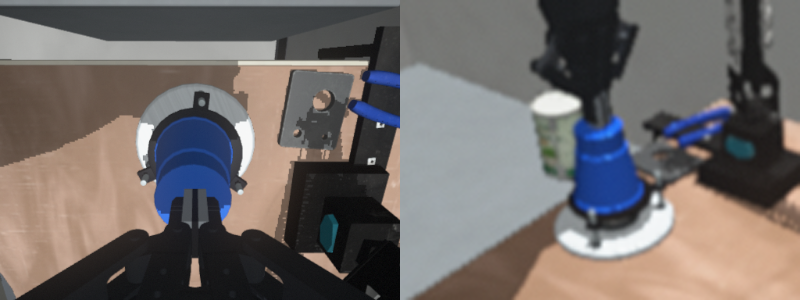

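Wrist and scene views: the shut fingers are central on the base, the pot is upright and the ring is sliding down at the light drag. I continue.

In the tool's units: 0.001 m is 1.

```bash
echo '[0,0,1,0,0,0,0,0,0,1,0,0,0,0]' | python3 drive.py| grep -E 'pos|wrist'; echo '[0,0,1,0,0,0,0,0,0,1,0,0,0,0]' | python3 drive.py| grep -E 'pos|wrist'; echo '[0,0,1,0,0,0,0,0,0,1,0,0,0,0]' | python3 drive.py| grep -E 'pos|wrist'
```

```text
eef_pos: [0.3801, 0.239, 0.1268]
wrist_force: [0.4, 0.0, 2.0]
eef_pos: [0.3801, 0.239, 0.1259]
wrist_force: [-0.5, 0.0, 2.9]
eef_pos: [0.3802, 0.239, 0.1251]
wrist_force: [0.2, -0.6, 6.4]
```

```bash
echo '[0,0,1,0,0,0,0,0,0,1,0,0,0,0,0,0,1,0,0,0,0]' | python3 drive.py| grep -E 'pos|wrist'
```

```text
eef_pos: [0.3802, 0.239, 0.1243]
wrist_force: [-1.3, -0.4, 8.0]
```

```bash
python3 -c "
from cell import r
for i in range(6):
    r.grab_frame('top');print(r.get_obs()['wrist_force'],r.get_obs()['eef_pos'][2])"
```

```text
[-1.67378949 -0.6469438   9.14208427] 0.12433367955739201
[-1.11945118 -0.50037622  8.30188564] 0.12432440636164933
[-1.30384869 -0.75258421  7.81796414] 0.12432003742059525
[-1.47782387 -0.28503287  8.76565718] 0.12433337251399611
[-1.97077369 -0.68173347  8.93990555] 0.12431740486366726
[-1.35615766  0.13872027  8.22449581] 0.12432106438954826
```

In the tool's units: 0.001 m is 1.

```bash
echo '[0,0,1,0,0,0,0,0,0,1,0,0,0,0,0,0,1,0,0,0,0]' | python3 drive.py| grep -E 'pos|wrist'; echo '[0,0,1,0,0,0,0,0,0,1,0,0,0,0,0,0,1,0,0,0,0]' | python3 drive.py| grep -E 'pos|wrist'
```

```text
eef_pos: [0.3802, 0.239, 0.1235]
wrist_force: [-2.1, -0.1, 10.7]
eef_pos: [0.3802, 0.2391, 0.1226]
wrist_force: [-2.8, -0.7, 12.8]
```

```bash
echo '[0,0,0.9,0,0,0,0,0,0,0.9,0,0,0,0,0,0,0.9,0,0,0,0]' | python3 drive.py| grep -E 'pos|wrist'; python3 -c "
from cell import r
for i in range(4):
    r.grab_frame('top');print(r.get_obs()['wrist_force'][2],r.get_obs()['eef_pos'][2])"
```

```text
eef_pos: [0.3802, 0.2391, 0.1219]
wrist_force: [-4.6, -1.7, 15.2]
15.528212777920219 0.12191901423478667
14.015600674672712 0.12192759010230217
14.822577969954741 0.12191870759343237
15.493962353369403 0.12191561934943607
```

About 15 N reached. I back off and check.

In the tool's units: -0.12 m is -120, -0.1 m is -100.

```bash
echo '[0,0,-3,0,0,0,0,0,0,-10,0,0,0,0,0,0,-30,0,0,0,0,0,0,-60,0,0,0,0,0,0,-100,0,0,0,0,0,0,-120,0,0,0,0,0,0,-120,0,0,0,0,0,0,-120,0,0,0,0]' | python3 drive.py
python3 - <<'E'
from h import *
from cell import r
w=r.grab_frame("wrist")["color"];g=r.grab_frame("scene")["color"]
cv2.imwrite("pics/m7.png",np.hstack([cv2.resize(w,(400,300)),cv2.resize(g,(400,300))])[:,:,::-1])
E
```

```text
time_s: 14.88
eef_pos: [0.3804, 0.2392, 0.2419]
orientation: [3.14, -0.001, 1.572]
wrist_force: [1.2, -0.1, 0.3]
gripper_width: 0.003
finger_force: 0.0
```

View pics/m7.png

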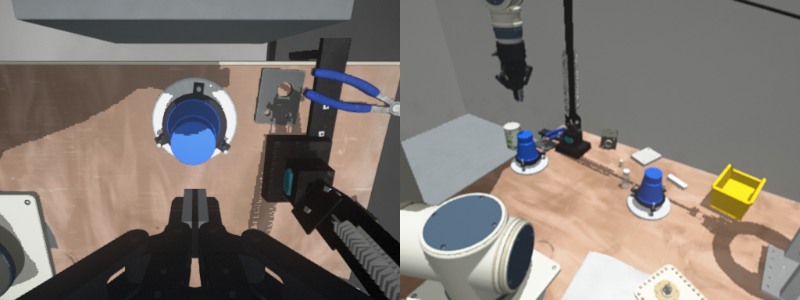

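The pot is nested upright on the free stand, the gripper is clear, and the full stack, vial, bar and standoff look undisturbed in the scene view. I hand in.

```bash
python3 -c "
from cell import r
print(r.finish_job())"
```

```text
the job is handed in; nothing more can be done
None
```

The loose blue pot is nested upright on the free stand: I set it down on the ring, let go, pressed it to about 15 N, backed off and handed in at about 15 s; nothing else looked moved in the last picture, and no verdict came back.

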